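# Shut the polisher down at the bench switches

### The job

Shut the polisher down: with the fingertips, gently press the broad mushroom-shaped stop button all the way down and let it come back up, and only then push the ball-ended isolator lever right over, as far as it goes, away from the side it leans to now. Do not pick anything up or shove the loose switch boxes about, and leave the other two buttons, the can, the jar, the bead bracelet and the screwdriver alone.

Things in the scene. Friction and masses are not known exactly. Their poses are not given: they have to be found in the camera images.
- stop_station: loose grey switch box, 80 x 80 x 36 mm, about 0.6 kg; origin at the centre of its underside, z up, sides along x and y; carries the mushroom-shaped stop button in the middle of its top
- stop_top (a point): centre of the upper face of that cap, 64 mm above the bench with the cap up; goes down with the cap; z up. Cap: black mushroom, a domed disc 44 mm across and 14 mm thick on a 24 mm stem; flat part of its top 24 mm across
- stop_button (a joint): travel of the mushroom stop button in m: 0 up, 0.008 fully down. Spring-loaded, comes up again by itself; starts to move at about 1.5 N and is fully down at about 5 N
- start_station: loose grey switch box, 80 x 80 x 36 mm, about 0.6 kg; origin at the centre of its underside, z up, sides along x and y; carries a small round button. Leave alone
- start_top (a point): centre of the upper face of that cap, 54 mm above the bench with the cap up; goes down with the cap; z up. Cap: black upright cylinder, 22 mm across, 18 mm tall
- start_button (a joint): travel of the small round button in m: 0 up, 0.008 fully down. Spring-loaded, comes up again by itself; starts to move at about 1.5 N and is fully down at about 5 N
- jog_station: loose grey switch box, 80 x 80 x 36 mm, about 0.6 kg; origin at the centre of its underside, z up, sides along x and y; carries a square button. Leave alone
- jog_top (a point): centre of the upper face of that cap, 54 mm above the bench with the cap up; goes down with the cap; z up. Cap: black square block, 34 x 34 mm, 18 mm tall
- jog_button (a joint): travel of the square button in m: 0 up, 0.008 fully down. Spring-loaded, comes up again by itself; starts to move at about 1.5 N and is fully down at about 5 N
- isolator_base: dark steel block of the isolator lever, 70 (x) x 50 (y) x 25 mm, screwed to the bench; origin at the centre of its underside, z up. The lever's hinge lies along the block's y axis, 22 mm above the origin; the lever swings in the block's x-z plane
- isolator_tip (a point): centre of the lever's black ball, 26 mm across, on a steel rod 10 mm thick; 80 mm from the hinge. Swings with the lever
- isolator (a joint): angle of the lever in rad: 0 leans 0.5 rad from upright to the block's -x side, 0.5 upright, 1.0 leans 0.5 rad to its +x side, against the stop. Starts near 0, to be pushed over to 1.0. Stays where it is left; light friction, under 2 N at the ball moves it
- can: loose metal drink can, 66 mm across, 115 mm tall, upright; origin at the centre of its underside. Leave alone
- jar: loose jar with a lid, 60 mm across, 80 mm tall, upright; origin at the centre of its underside. Leave alone
- bracelet: loose flat-lying bracelet of white beads, 83 mm across, 15 mm high; origin at the centre of the ring, on the bench. Leave alone
- screwdriver: loose screwdriver, 200 mm long along its x axis, handle 26 mm thick towards -x; origin on the bench under its middle. Leave alone
Things that resemble listed ones, but are neither listed nor needed, are in the scene too. Leave any orange, purple or turquoise look-alike of the stop_station alone.

How it is judged (in metres and radians):
On the way, in this order (a step that is already met when the one before it is completed fails the run):
1. the mushroom stop button is pressed down by the fingers, at least 6 of its 8 mm (value of joint stop_button above 0.006 m and contact force between the fingers and stop_station above 0.3 N), for 0.1 s.
2. the stop button is let go and back up, the lever not yet over (value of joint stop_button below 0.0015 m and contact force between the fingers and stop_station below 0.1 N and value of joint isolator below 0.5 rad), for 0.1 s.
3. the isolator lever is over, at least 0.85 of its 1.0 rad (value of joint isolator above 0.85 rad), for 0.1 s.
At the end, for the whole second after the job is handed in: The lever stands over at 0.85 rad or more and at rest, all three buttons are up (within 1.5 mm), every switch box is upright at rest within 25 mm of where it stood, and the can, jar, bracelet and screwdriver are within 25 mm of where they lay (value of joint isolator above 0.85 rad and velocity of joint isolator below 0.2 rad/s and value of joint each of stop_button, start_button, jog_button below 0.0015 m and distance of each of stop_station, start_station, jog_station, can, jar, bracelet, screwdriver from where it was at the start of the episode below 0.025 m and angle between each of stop_station, start_station, jog_station's own z axis and vertical below 0.1 rad and linear speed of each of stop_station, start_station, jog_station below 0.02 m/s); the robot touches nothing.
It fails at once if one of the other two buttons is pressed more than 3 mm (value of joint any of start_button, jog_button above 0.003 m).
It fails at once if a switch box is lifted more than 15 mm, tipped more than 0.3 rad or shoved more than 25 mm (height (world z) of any of stop_station, start_station, jog_station above 0.015 m or angle between any of stop_station, start_station, jog_station's own z axis and vertical above 0.3 rad or distance of any of stop_station, start_station, jog_station from where it was at the start of the episode above 0.025 m).
It fails at once if the can, jar, bracelet or screwdriver is moved more than 25 mm (distance of any of can, jar, bracelet, screwdriver from where it was at the start of the episode above 0.025 m).
It fails at once if the stop button is pressed harder than 30 N (contact force between the arm and stop_station above 30 N).
It fails at once if the lever is pushed more than halfway while the stop button is still down (value of joint isolator above 0.5 rad and value of joint stop_button above 0.003 m).
It also fails if it takes over 45 s, if anything falls off the work surface, if the arm or the gripper's body presses on something with over 40 N, if the wrist force passes 120 N, or if a joint passes its speed limit or range.

### The arm

A 6-joint arm with a two-finger parallel gripper is mounted at the origin on the work surface. World frame = base frame: x ahead of the robot, y to its left, z up, the work surface at z = 0. Lengths are in m, angles in degrees, forces in N, time in s.
With the tool pointing down it reaches from about 0.35 to 0.975 m from the base axis. Payload 17.4 kg.
Tool frame: the origin (TCP) lies at the very end of the fingers, on their centre line; the grasp point (between the pads) lies 19 mm behind it; z points along the fingers, y is the line along which they close (so a half turn about z gives the same grasp; the last joint's range is limited). The gripper opens to 85 mm and grips with 20 to 120 N. Pads are 22 mm wide; open, the fingers measure 114 mm over their backs; the gripper's body (76 mm by 85 mm) begins 54 mm behind the grasp point. The pads swing forward as they close: fully open they stand 13 mm farther back than shut.
Start: joints at [-66.394, 6.646, 82.598, -0, 90.757, -2.166], TCP at [0.293, -0.608, 0.231] pointing down, gripper open.
Joint ranges: [-162.19, 162.19], [-47.58, 125.68], [4.15, 143.07], [-65.23, 245.23], [0.69, 171.88], [-170.13, 170.13]. Speed limits (degrees/s): [108.29, 108.29, 127.2, 180, 180, 180].

### API

Orientations are given as [roll, pitch, yaw] about the fixed x, y, z axes, in that order (R = Rz(yaw) Ry(pitch) Rx(roll)).
In Python, from rig import * gives the robot as it stands.
- The arm moves only by the tool apply_moves, never from a script. Its argument "moves" is a list that holds one entry, the list of rows, each a list of 5 numbers: the shift along the tool's x, y, z in units of 0.1 m (1.0 is 0.1 m), then the turn about the tool's z in units of 180 degrees (1.0 is 180 degrees), then the closure, from 0 (fully open) to 1 (shut). In form: [[[dx, dy, dz, turn, fingers], ...]]. A call has 1 to 5 rows; each row shifts and turns the commanded pose from where the row before left it, along the tool's axes as they then stand; what a row does not reach is not made up. A row lasts 1/10 s, in which the tool goes at most 50 mm and 8.59 degrees, less where a joint would pass 70% of its speed; a pose out of reach is approached as far as the arm can. A call with a number of a shift or a turn outside -1 to 1 is refused whole. A call with a gripper value outside its range is refused whole. The fingers move at their own pace and stop on an object; "newtons" is the grip in N (left out, the last holds). Time passes only in rows, so rows that do not move let the fingers close. It gives the time, the measured TCP pose, the force, the opening and the grip force at its end, in the units of the state.
- read_state(): the state, without advancing time (a new reading comes with each control period).
- read_camera(name): name is "scene" or "side" or "wrist"; returns a dict with "color" (384x512x3 uint8, blue, green, red), "z_map" (384x512 float32, m along the optical axis (not along the pixel's ray), 0 where there is no reading), "fx", "fy", "cx", "cy" (pixels), "k1" (the pictures are not rectified: a ray, as slopes to the right and down, at radius r is drawn at 1 + k1 r^2 times it, then the intrinsics apply), "camera_from_world" (4x4, takes a point from world to camera coordinates). Camera axes: x right, y down, z forward; pixel columns grow to the right and rows downward; lengths in m; the calibration is good to about 2 mm. A picture is of the moment at which its call begins.
- finish_job(): hands the job in; it is judged then, once.
The state is a dict: "time": time; "joint_positions": joint angles; "joint_velocities": joint speeds; "effort": joint torques, N m; "position": TCP position; "eef_rot": TCP orientation; "force": force on the tool from outside, world axes, zero at the start; "moment": the same for the moment, N m; "finger_gap": finger opening in m; "finger_force": force on a finger pad.
Only numpy, scipy, OpenCV 4.12 (cv2) and the standard library are available. Lean on these libraries where they do the work, as an engineer would, in place of code of your own. Each camera call takes 0.05 s, during which the arm holds its last target. There are 200 camera calls.

## Working session

There is one attempt and no reset: what is moved stays moved. The work goes in short steps, Python scripts to look and compute and a tool call to move; the robot and the scene stay as the last step left them, time stands still between calls to the robot, and variables do not carry over. Pictures are saved under pics/ and viewed, at most 10 in all, crops included, and the job is handed in when it is done.

Besides the shell and the picture viewer there is one more tool, called as name([rows], argument=value, ...), one row to a line, values as JSON. apply_moves: Moves the arm, as the interface text tells. Shifts and turns lie within -1 to 1; 1 stands for 0.1 m of shift or 180 degrees of turn. Its arguments: {"type":"object","properties":{"moves":{"type":"array","items":{"type":"array","items":{"type":"array","items":{"type":"number","minimum":-1,"maximum":1}}}},"newtons":{"type":"number"}},"required":["moves"]}

```bash
mkdir -p pics
cat > h.py <<'E'
from rig import *
import numpy as np, cv2
def snap(n,tag):
    d=read_camera(n); np.savez(f'{tag}.npz',**d); cv2.imwrite(f'pics/{tag}.png',d['color']); return d
def world(d,u,v,z=None):
    """pixel->world; by depth map, or on the plane z"""
    K=np.array([[d['fx'],0,d['cx']],[0,d['fy'],d['cy']],[0,0,1.]],float)
    s=cv2.undistortPoints(np.array([[[u,v]]],float),K,np.array([float(d['k1']),0,0,0]))[0,0]
    r=np.array([s[0],s[1],1.]); T=np.linalg.inv(d['camera_from_world'])
    if z is None:
        return T[:3,:3]@(r*d['z_map'][int(round(v)),int(round(u))])+T[:3,3]
    w=T[:3,:3]@r; return T[:3,3]+w*(z-T[2,3])/w[2]
E
python3 - <<'E'
from h import *
a=snap('scene','s1');b=snap('side','d1');c=snap('wrist','w1')
for d in(a,b,c):
    T=np.linalg.inv(d['camera_from_world']);print(T[:3,3].round(3),T[:3,2].round(2))
s=read_state();print(s['time'],s['position'],s['eef_rot'],s['finger_gap'])
E
```

```text
[0.836 0.376 0.815] [-0.39 -0.39 -0.83]
[0.419 0.858 0.994] [ 0.06 -0.67 -0.74]
[ 0.369 -0.573  0.375] [-0.29 -0.14 -0.95]
0.15 [ 0.29341956 -0.6077265   0.23072232] [-1.79949099e+02 -1.72711155e-04  2.57722930e+01] 0.08536957834248271
```

View pics/s1.png

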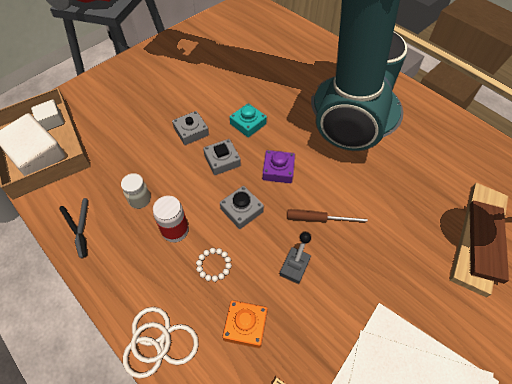

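View pics/d1.png

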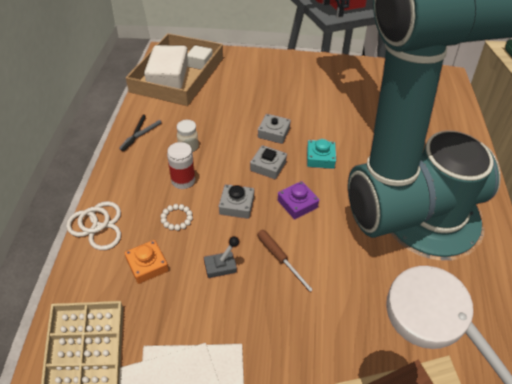

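The scene view shows three grey boxes: a small round button at (190,126), a square one at (222,155) and a broad domed one at (241,205). The look-alikes are turquoise (248,118), purple (279,166) and orange (245,322). The grey box at (241,205), which is (236,200) in the side view, fits the stop station: it is grey with a broad black round cap. The lever's ball is at (305,238), or (234,241) in the side view. I'll confirm in a crop and measure.

Run:
```python
from h import *
a=dict(np.load('s1.npz'));b=dict(np.load('d1.npz'))
A=cv2.resize(a['color'][175:290,180:350],None,fx=4,fy=4,interpolation=2)[:, :400*2]
B=cv2.resize(b['color'][175:285,190:320],None,fx=4,fy=4,interpolation=2)
A=cv2.resize(A,(400,int(A.shape[0]*400/A.shape[1])));B=cv2.resize(B,(400,int(B.shape[0]*400/B.shape[1])))
h=max(A.shape[0],B.shape[0]);p=lambda I:cv2.copyMakeBorder(I,0,h-I.shape[0],0,0,0)
cv2.imwrite('pics/crop.png',np.hstack([p(A),p(B)]))
def tri(p,q):
    # ray midpoint
    r=[]
    for d,x in((a,p),(b,q)):
        o=world(d,*x,0.);t=world(d,*x,.2);r.append((o,(t-o)/np.linalg.norm(t-o)))
    M=sum(np.eye(3)-np.outer(u,u) for o,u in r);v=sum((np.eye(3)-np.outer(u,u))@o for o,u in r)
    return np.linalg.solve(M,v)
def blob(d,box):
    x0,y0,x1,y1=box;m=(d['color'][y0:y1,x0:x1].max(2)<45).astype(np.uint8)
    n,l,s,c=cv2.connectedComponentsWithStats(m);i=1+s[1:,4].argmax();return c[i]+[x0,y0],s[i]
for nm,p,q in(('cap',(225,185,262,215),(222,180,250,202)),('ball',(296,230,314,246),(226,234,242,249))):
    P,sa=blob(a,p);Q,sb=blob(b,q);print(nm,P,sa,Q,sb,tri(P,Q).round(4),world(a,*P).round(4),world(b,*Q).round(4))
for n,(u,v) in dict(purple=(279,158),jog=(222,151),can=(168,203),base=(295,268),sd_handle=(305,215),sd_tip=(366,220),brace=(213,264),orange=(245,318)).items(): print(n,world(a,u,v).round(3))
for n,(u,v) in dict(base=(221,266),purple=(298,190),handle=(272,247)).items(): print(n,world(b,u,v).round(3))
# grey-steel point cloud near isolator
for d in(a,b):
    vv,uu=np.where(d['z_map']>0);K=np.array([[d['fx'],0,d['cx']],[0,d['fy'],d['cy']],[0,0,1.]],float)
    s=cv2.undistortPoints(np.c_[uu,vv][:,None].astype(float),K,np.array([float(d['k1']),0,0,0]))[:,0]
    z=d['z_map'][vv,uu];T=np.linalg.inv(d['camera_from_world']);W=(np.c_[s,np.ones(len(s))]*z[:,None])@T[:3,:3].T+T[:3,3]
    for nm,c,lo,hi in(('basetop',world(b,221,266)[:2],.018,.032),('boxtop',world(a,241,202)[:2],.028,.042)):
        m=(np.hypot(*(W[:,:2]-c).T)<.065)&(W[:,2]>lo)&(W[:,2]<hi)
        col=d['color'][vv,uu].astype(int);m&=(np.ptp(col,axis=1)<25)
        r=cv2.minAreaRect(W[m][:,:2].astype(np.float32));print(nm,m.sum(),r,np.median(W[m][:,2]))
```

```text
cap [240.94270833 199.03125   ] [  8   7  17  16 192] [236.44736842 191.70175439] [  8   6  14  13 114] [0.5253 0.0261 0.0557] [0.5288 0.0301 0.064 ] [0.5243 0.0326 0.0633]
ball [304.91111111 237.18888889] [ 4  2 11 11 90] [233.44897959 241.6122449 ] [ 4  4  8  8 49] [0.5095 0.2102 0.0961] [0.5133 0.2122 0.1046] [0.5083 0.2185 0.1075]
purple [0.373 0.007 0.063]
jog [ 0.458 -0.118  0.053]
can [ 0.673 -0.051  0.115]
base [0.552 0.229 0.028]
sd_handle [0.431 0.154 0.024]
sd_tip [0.328 0.267 0.013]
brace [ 0.671  0.084 -0.003]
orange [0.714 0.238 0.066]
base [0.536 0.233 0.027]
purple [0.371 0.008 0.062]
handle [0.423 0.163 0.023]
basetop 512 ((0.5418663024902344, 0.2216869592666626), (0.07113055884838104, 0.048474594950675964), 19.879852294921875) 0.02474935449671678
boxtop 665 ((0.5263104438781738, 0.027965163812041283), (0.07843861728906631, 0.0775996670126915), 85.84171295166016) 0.03638501207592881
basetop 423 ((0.54078608751297, 0.22102996706962585), (0.06978011131286621, 0.05077596381306648), 18.372922897338867) 0.025580129097659277
boxtop 547 ((0.5239174962043762, 0.028074560686945915), (0.08014761656522751, 0.07909362018108368), 84.8957290649414) 0.036325626834264324
```

View pics/crop.png

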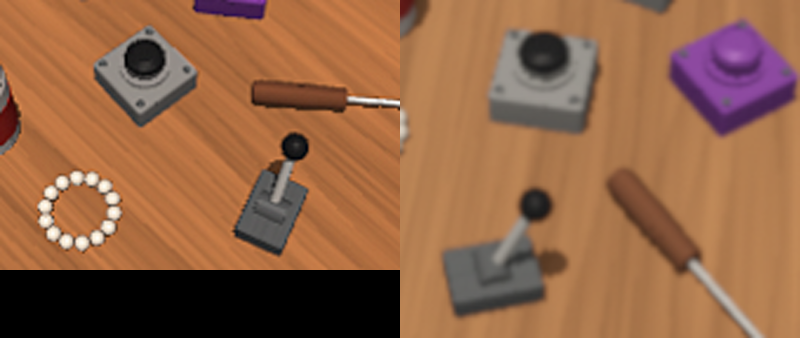

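The crop confirms it: the broad black dome sits on a grey box (left half at about (145,58), right half at (543,50)). The lever leans towards the screwdriver and robot side. The stop button is at about (0.525, 0.028). The lever hinge is at about (0.541, 0.221), and the push direction is yaw of about 19°.

apply_moves([
  [[0,0,0,0.039,1],[0.3,-0.38,0,0,1],[0.3,-0.38,0,0,1],[0.3,-0.38,0,0,1],[0.3,-0.38,0,0,1]],
], newtons=30)

```text
time: 0.65
position: [0.3584, -0.4236, 0.231]
eef_rot: [-180.0, 0.0, 18.7]
force: [1.6, 0.3, -0.1]
finger_gap: 0.012
finger_force: 0.0
```

apply_moves([
  [[0.3,-0.38,0,0,1],[0.3,-0.38,0,0,1],[0.3,-0.38,0,0,1],[0.3,-0.38,0,0,1],[0.3,-0.38,0,0,1]],
])

```text
time: 1.15
position: [0.4393, -0.1953, 0.2313]
eef_rot: [180.0, -0.0, 18.7]
force: [1.5, -0.9, 0.1]
finger_gap: -0.0001
finger_force: 0.0
```

apply_moves([
  [[0.306,-0.372,0,0,1],[0.306,-0.372,0,0,1],[0.306,-0.372,0,0,1],[0.306,-0.372,0,0,1],[0.306,-0.372,0,0,1]],
])

```text
time: 1.65
position: [0.5245, 0.0302, 0.2313]
eef_rot: [180.0, -0.0, 18.8]
force: [0.9, -0.9, -0.4]
finger_gap: -0.0006
finger_force: 0.0
```

apply_moves([
  [[0,0,0.4,0,1],[0,0,0.4,0,1],[0,0,0.4,0,1],[0,0,0.2,0,1],[0,0,0,0,1]],
])

```text
time: 2.15
position: [0.5226, 0.0281, 0.0881]
eef_rot: [-179.9, 0.3, 18.8]
force: [0.0, 0.0, 0.1]
finger_gap: 0.0
finger_force: 0.0
```

Run:
```python
from h import *
c=snap('scene','s2');w=snap('side','d2');s=read_state();print(s['position'],s['force'])
f=lambda d,y,x:cv2.resize(d['color'][y:y+130,x:x+130],(400,400),interpolation=2)
cv2.imwrite('pics/c2.png',np.hstack([f(c,110,180),f(w,120,180)]))
```

```text
[0.52448165 0.02807152 0.09207249] [ 0.26283175  0.60901932 -0.20429089]
```

View pics/c2.png

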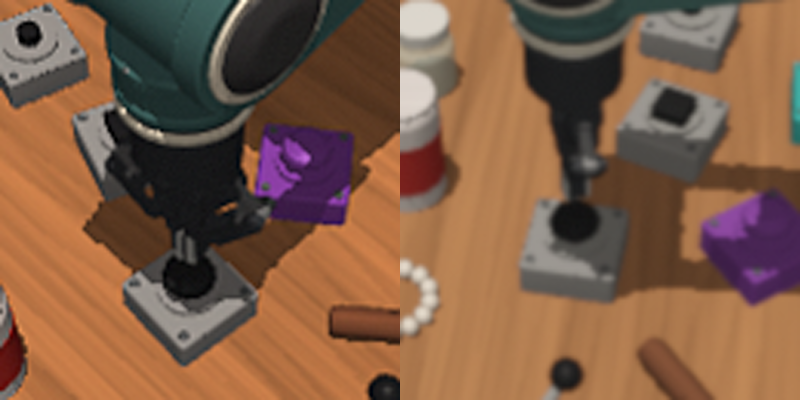

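In both halves the closed fingertips stand just above the cap's centre (left (185,245), right (577,190)), with clearance all round. I'll go down slowly.

apply_moves([
  [[0,0,0.12,0,1],[0,0,0.08,0,1],[0,0,0.04,0,1],[0,0,0.03,0,1],[0,0,0,0,1]],
])

```text
time: 2.75
position: [0.5243, 0.0281, 0.0641]
eef_rot: [-180.0, 0.0, 18.8]
force: [-0.4, -0.0, 0.0]
finger_gap: -0.0003
finger_force: 0.0
```

apply_moves([
  [[0,0,0.03,0,1],[0,0,0.03,0,1],[0,0,0.015,0,1],[0,0,0,0,1],[0,0,0,0,1]],
])

```text
time: 3.25
position: [0.5245, 0.0281, 0.0571]
eef_rot: [180.0, -0.0, 18.8]
force: [0.8, 0.2, 3.7]
finger_gap: -0.0
finger_force: 2.2
```

apply_moves([
  [[0,0,0.015,0,1],[0,0,0.01,0,1],[0,0,0,0,1],[0,0,0,0,1]],
])

```text
time: 3.65
position: [0.5247, 0.0281, 0.0558]
eef_rot: [180.0, -0.1, 18.8]
force: [-6.3, 0.2, 18.8]
finger_gap: 0.0001
finger_force: 9.7
```

apply_moves([
  [[0,0,-0.2,0,1],[0,0,-0.4,0,1],[0,0,-0.4,0,1],[0,0,-0.2,0,1],[0,0,0,0,1]],
])

```text
time: 4.15
position: [0.5252, 0.0281, 0.1773]
eef_rot: [179.9, -0.2, 18.8]
force: [0.1, -0.5, -0.3]
finger_gap: 0.0002
finger_force: 0.0
```

Run:
```python
from h import *
c=snap('scene','s3');w=snap('side','d3');s=read_state();print(s['position'],s['force'])
for u in range(233,240,3): print([world(w,u,v)[2].round(3) for v in range(188,197,3)])
f=lambda d,y,x:cv2.resize(d['color'][y:y+130,x:x+130],(400,400),interpolation=2)
cv2.imwrite('pics/c3.png',np.hstack([f(c,150,200),f(w,150,180)]))
```

```text
[0.524081   0.02809821 0.17370983] [-0.46405834  0.01163241  0.32211201]
[np.float64(0.065), np.float64(0.064), np.float64(0.06)]
[np.float64(0.065), np.float64(0.064), np.float64(0.066)]
[np.float64(0.067), np.float64(0.063), np.float64(0.061)]
```

View pics/c3.png

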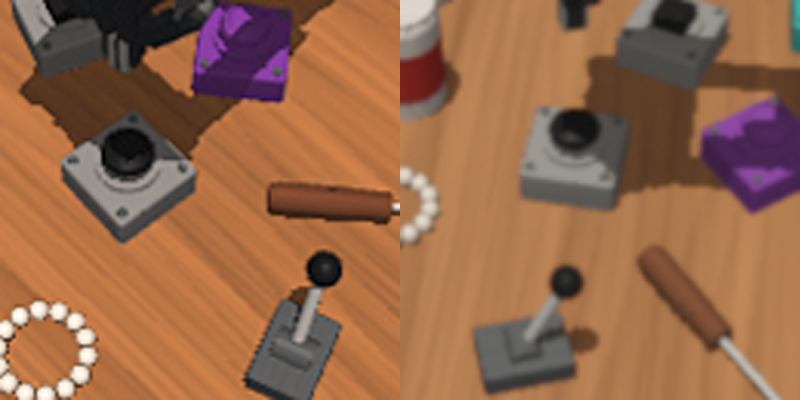

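The cap is back up (top at about 0.064 m; left (125,150), right (575,130)), the box hasn't moved, and the lever still leans to its old side (ball at left (323,268), right (567,281)). Next I'll go behind the ball.

apply_moves([
  [[-0.02,-0.44,0,0,1],[-0.02,-0.44,0,0,1],[-0.02,-0.44,0,0,1],[-0.02,-0.44,0,0,1],[0,0,0,0,1]],
])

```text
time: 4.75
position: [0.4579, 0.1955, 0.1726]
eef_rot: [-179.9, 0.1, 19.0]
force: [-0.4, 0.7, 0.2]
finger_gap: -0.0003
finger_force: 0.0
```

apply_moves([
  [[0,0,0.3,0,1],[0,0,0.3,0,1],[0,0,0.3,0,1],[0,0,0.1,0,1],[0,0,0,0,1]],
])

```text
time: 5.25
position: [0.4593, 0.1915, 0.0724]
eef_rot: [180.0, 0.2, 18.7]
force: [-0.9, -0.4, 1.0]
finger_gap: 0.0002
finger_force: 0.0
```

apply_moves([
  [[0.15,0,0,0,1],[0.15,0,0,0,1],[0.15,0,0,0,1],[0.15,0,0,0,1],[0.15,0,0,0,1]],
])

```text
time: 5.75
position: [0.5324, 0.2165, 0.076]
eef_rot: [-180.0, -0.1, 18.7]
force: [-1.6, 0.2, 0.5]
finger_gap: -0.0001
finger_force: 0.5
```

apply_moves([
  [[0.1,0,0,0,1],[0.08,0,0,0,1],[0.03,0,0,0,1],[0,0,0,0,1]],
])

```text
time: 6.15
position: [0.5512, 0.223, 0.0745]
eef_rot: [-180.0, -0.0, 18.7]
force: [0.1, -0.4, 0.1]
finger_gap: 0.0002
finger_force: 0.0
```

apply_moves([
  [[0.03,0,0,0,1],[0.03,0,0,0,1],[0,0,0,0,1]],
])

```text
time: 6.45
position: [0.555, 0.2245, 0.074]
eef_rot: [-180.0, 0.3, 18.8]
force: [-17.3, -6.3, 7.2]
finger_gap: -0.0001
finger_force: 9.5
```

Run:
```python
from h import *
c=snap('scene','s4');w=snap('side','d4');s=read_state();print(s['position'],s['force'])
f=lambda d,y,x:cv2.resize(d['color'][y:y+130,x:x+130],(400,400),interpolation=2)
cv2.imwrite('pics/c4.png',np.hstack([f(c,170,220),f(w,180,160)]))
```

```text
[0.55497878 0.22445173 0.07398747] [-16.71933438  -5.9309298    6.09264717]
```

View pics/c4.png

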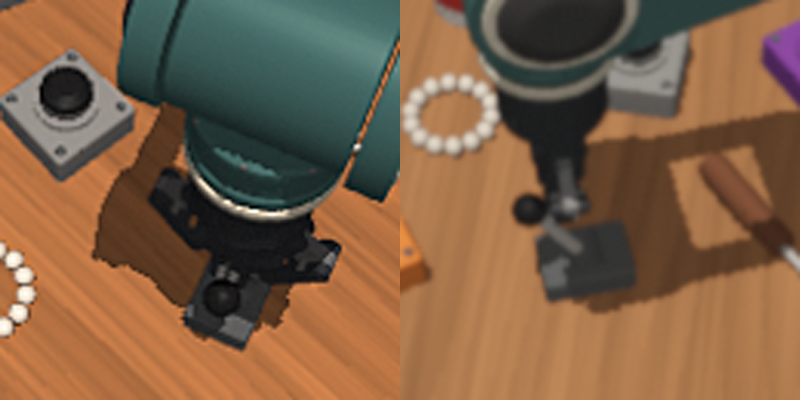

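The lever is now leaning over to the far side (ball at left (222,297), right (528,209)). The 18 N reaction shows it is against its stop. I'll back off and rise.

apply_moves([
  [[-0.15,0,0,0,1],[-0.25,0,0,0,1],[0,0,-0.4,0,1],[0,0,-0.4,0,1],[0,0,-0.4,0,1]],
])

```text
time: 7.05
position: [0.5184, 0.212, 0.1961]
eef_rot: [-180.0, -0.0, 18.8]
force: [0.7, 1.1, -0.4]
finger_gap: 0.0002
finger_force: 0.0
```

apply_moves([
  [[-0.4,0,-0.2,0,1],[-0.4,0,0,0,1],[-0.3,0,0,0,1],[0,0,0,0,1],[0,0,0,0,1]],
])

```text
time: 7.55
position: [0.4146, 0.1767, 0.2149]
eef_rot: [-180.0, -0.1, 18.8]
force: [0.2, 0.3, 0.5]
finger_gap: -0.0002
finger_force: 0.0
```

Run:
```python
from h import *
c=snap('scene','s5');w=snap('side','d5');s=read_state();print(s['position'],s['force'])
cv2.imwrite('pics/c5.png',np.hstack([cv2.resize(d['color'],(400,300)) for d in (c,w)]))
# lever ball: highest depth points near the far side
for d in (c,w):
    P=np.array([world(d,u,v) for u in range(190,330) for v in range(190,300) if d['z_map'][v,u]>0])
    m=(np.hypot(P[:,0]-.56,P[:,1]-.228)<.05)&(P[:,2]>.075)&(P[:,2]<.12);print(m.sum(),P[m].mean(0) if m.any() else None)
```

```text
[0.41515017 0.17689882 0.21437293] [ 0.30402806 -0.8308487   0.0153622 ]
126 [0.58037107 0.23518063 0.10028833]
115 [0.5756438  0.23801842 0.09795418]
```

View pics/c5.png

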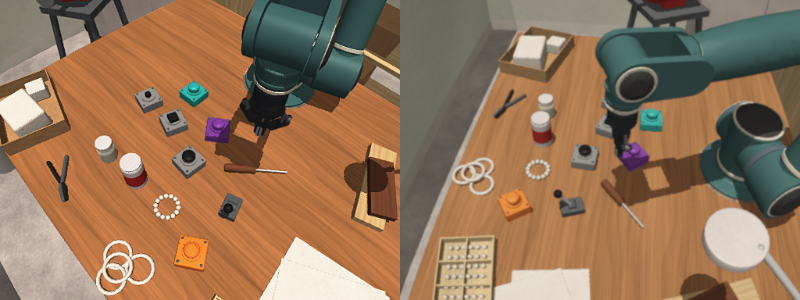

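The lever is over (ball at about (0.578, 0.236), left (228,208)), the stop cap is up, everything else is where it was, and the arm is clear.

```bash
python3 -c "
from rig import *
print(finish_job())"
```

```text
the job is handed in; nothing more can be done
None
```

I pressed the mushroom stop button fully down and let it come back up, then pushed the isolator lever over against its stop; the job is handed in, with nothing else visibly moved and no verdict returned.

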